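# Sort the bench mat

## Robot

A 6-joint arm with a two-finger parallel gripper is mounted at the origin on a cart in front of the work surface, level with it; the furniture and walls round the work are solid. World frame = base frame: x ahead of the robot, y to its left, z up, the work surface at z = 0. Lengths are in mm, angles in degrees, forces in N, time in s.
With the tool pointing down it reaches from about 350 to 850 mm from the base axis. Payload 8.1 kg.
Tool frame: the origin (TCP) lies midway between the tips of the shut fingers; the grasp point (between the pads) lies 19 mm behind it; z points along the fingers, y is the line along which they close (so a half turn about z gives the same grasp; the last joint's range is limited). The gripper opens to 85 mm and grips with 20 to 120 N. Pads are 22 mm wide; open, the fingers measure 114 mm over their backs; the gripper's body (76 mm by 85 mm) begins 54 mm behind the grasp point. The pads swing forward as they close: fully open they stand 13 mm farther back than shut.
Start: joints at [62.429, 7.471, 85.268, -0, 87.261, -4.893], TCP at [231.307, 553.626, 231.292] pointing down, gripper open.
Joint ranges: [-169.43, 169.43], [-51.17, 129.36], [1.28, 143.12], [-76.62, 256.62], [0, 156.53], [-152.29, 152.29]. Speed limits (degrees/s): [136.94, 136.94, 159.86, 180, 180, 180].

## Interface

Orientations are given as [roll, pitch, yaw] about the fixed x, y, z axes, in that order (R = Rz(yaw) Ry(pitch) Rx(roll)).
In Python, from bench import sense, snapshot, camera_params, hand_in, masks_of, pinpoint gives the robot as it stands.
- The arm moves only by the tool step_arm, never from a script. Its argument "targets" is a list of rows, each an object with "angular": the turn, a rotation vector about the tool's x, y, z scaled (see below), a list of three; "dp": the shift along the tool's x, y, z scaled (see below), a list of three; "fingers": the closure, from 0 (fully open) to 1 (shut). A call has exactly 8 rows; each row is the pose to reach, as a shift and turn from the pose commanded when the call began, along the tool's axes at that moment, turning the shorter way round; what a row does not reach only later rows make up. The controller multiplies each number of a shift by 0.2 m and each number of a turn by 180 degrees. A row lasts 1/8 s, in which the tool goes at most 62.5 mm and 10.7 degrees, less where a joint would pass 70% of its speed; a pose out of reach is approached as far as the arm can. A call with a number of a shift or a turn outside -1 to 1 is refused whole. A call with a gripper value outside its range is refused whole. The fingers move at their own pace and stop on an object; "newtons" is the grip in N (left out, the last holds). Time passes only in rows, so rows that repeat a pose let the fingers close, or fill a call up. It gives the time, the measured TCP pose, the force, the opening and the grip force at its end, in the units of the state.
- sense(): the state, without advancing time (a new reading comes with each control period).
- snapshot(name): name is "scene" or "side" or "wrist"; returns the picture (384x512x3 uint8, blue, green, red); there is no depth.
- camera_params(name): a dict with "vfov" (degrees; the focal length in pixels is half the picture's height over the tangent of half this angle, whatever the lens; pixels are square), "cx", "cy" (the principal point, pixels), "R" (3x3) and "t" (3): a world point X has camera coordinates R X + t. Camera axes: x right, y down, z forward; pixel columns grow to the right and rows downward; lengths in mm; the calibration is good to about 2 mm. A picture is of the moment at which its call begins: read the wrist's pose just before it. camera_params takes no time and is no camera call; for the wrist camera it gives the pose at the moment of the call.
- hand_in(): hands the job in; it is judged then, once.
Trained networks look in the newest picture that a camera, given by its name, has taken for a name from the list of things; names that differ only in an ending like _2 or _b are one class to them, and where a whole thing is asked for, a point or a joint stands for the part that bears it (a point fixed in the world has none). Each returns a list of dicts, best first, with "conf" (0 to 1); they miss things now and then, are a little off and sometimes report something else, mostly with a low value. They report only what shows in the picture. A call takes as long as a camera call. They do not tell look-alikes from the thing itself.
- masks_of(camera, label): "pixels" (384x512 bool, what is visible of it) and "at" ([column, row] in pixels, amid what is visible of it).
- pinpoint(camera, label): "at" ([column, row] in pixels: a listed point, or the origin of a listed thing).
The state is a dict: "time": time; "joint_pos": joint angles; "qd": joint speeds; "joint_efforts": joint torques, N m; "tool_pos": TCP position; "tcp_rot": TCP orientation; "ft_force": force on the tool from outside, world axes, zero at the start; "wrist_torque": the same for the moment, N m; "finger_gap": finger opening in mm; "grip_force": force on a finger pad.
Only numpy, scipy, OpenCV 4.12 (cv2) and the standard library are available. Lean on these libraries where they do the work, as an engineer would, in place of code of your own. Each camera call takes 0.05 s, during which the arm holds its last target. There are 200 camera calls.

## Task

Sort what lies on the pale bench mat into its places: stand the orange jar in the wooden stand with the orange floor and the blue jar in the one with the blue floor, and lay both short dark steel punches (the tapered one and the plain square rod) flat on the floor of the aluminium tray. Keep the jars upright all the time, and leave the white jar and the brass block alone.

Things in the scene. Friction and masses are not known exactly. Their poses are not given: they have to be found in the camera images.
- orange_jar: small glass jar of orange stuff with a black screw cap, upright, 43 mm in diameter up to 53 mm, cap 36 mm in diameter, 66 mm high in all, about 130 g; origin at the centre of its underside, z up its axis; it starts on the flat pale grey-green bench mat, whose top is 3 mm above the bench
- blue_jar: small glass jar of blue stuff with a black screw cap, upright, 43 mm in diameter up to 53 mm, cap 36 mm in diameter, 66 mm high in all, about 130 g; origin at the centre of its underside, z up its axis; it starts on the flat pale grey-green bench mat, whose top is 3 mm above the bench
- tapered_punch: dark steel letter punch lying flat: square shank 8 x 8 mm and 52 mm long with a slimmer tapered end towards -y, 63 mm long in all; long axis = its y; origin on its underside, the shank reaching from y = -21 to y = +31 mm (middle of the shank at y = +5 mm); it starts on the flat pale grey-green bench mat, whose top is 3 mm above the bench, at any yaw
- square_rod: dark square steel stamping rod lying flat, 8 x 8 x 70 mm, no taper; long axis = its y; origin at the centre of its underside; it starts on the flat pale grey-green bench mat, whose top is 3 mm above the bench, at any yaw
- stand_orange: turned pale wooden jar stand with the floor painted orange, fixed to the bench (place varies): round, 76 mm outside, recess 64 mm in diameter with its floor 5 mm and its rim 18 mm above the bench; origin on the bench under its centre
- stand_blue: turned pale wooden jar stand with the floor painted blue, fixed to the bench (place varies): round, 76 mm outside, recess 64 mm in diameter with its floor 5 mm and its rim 18 mm above the bench; origin on the bench under its centre
- tool_tray: shallow aluminium tray, fixed to the bench (place and yaw vary): 182 mm long along its x, 107 mm wide along its y, rim 20 mm high; inside about 172 x 96 mm, rounded corners, the floor level with the bench to within 1 mm; origin on the bench under its centre
- white_jar: small glass jar of white stuff with a black screw cap, upright, 43 mm in diameter up to 53 mm, cap 36 mm in diameter, 66 mm high in all, about 130 g; origin at the centre of its underside, z up its axis; stands on the bare bench behind the mat; not part of the job, leave it alone
- brass_block: yellow brass cube of 42 mm with round hollows, standing on the bare bench behind the mat; origin at the centre of its underside; leave it alone
There are look-alikes about, which are no part of the job. Leave any red look-alike of the orange_jar alone. What is shaped like the blue_jar but pink is not meant.

How it is judged:
By the outcome, as a careful person would: the job done as asked, in the order asked, and still so for the second after the job is handed in, with the robot touching nothing.
It also fails if it takes over 96 s, if anything falls off the work surface, if the arm or the gripper's body presses on something with over 40 N, if the wrist force passes 120 N, or if a joint passes its speed limit or range.

## Working session

There is one attempt and no reset: what is moved stays moved. The work goes in short steps, Python scripts to look and compute and a tool call to move; the robot and the scene stay as the last step left them, time stands still between calls to the robot, and variables do not carry over. Pictures are saved under pics/ and viewed, at most 14 in all, crops included, and the job is handed in when it is done.

Besides the shell and the picture viewer there is one more tool, called after ">>>" as a command line: name --argument value ..., lists and objects as JSON in quotes. step_arm: Moves the arm, as the interface text tells. Its arguments: {"type":"object","properties":{"targets":{"type":"array","items":{"type":"object","properties":{"angular":{"type":"array","items":{"type":"number","minimum":-1,"maximum":1}},"dp":{"type":"array","items":{"type":"number","minimum":-1,"maximum":1}},"fingers":{"type":"number"}}}},"newtons":{"type":"number"}},"required":["targets"]}

```bash
mkdir -p pics; ls
python3 - <<'E'
from bench import *
import cv2
s=sense();print(s['time'],s['tool_pos'],s['tcp_rot'],s['finger_gap'])
for n in("scene","side"):
    p=snapshot(n);cv2.imwrite(f"pics/{n}0.png",p)
    c=camera_params(n);print(n,c)
    for l in["orange_jar","blue_jar","tapered_punch","square_rod","stand_orange","stand_blue","tool_tray"]:
        print(l,[(round(d['conf'],2),[round(float(v),1) for v in d['at']]) for d in pinpoint(n,l)])
a=[cv2.imread(f"pics/{n}0.png") for n in("scene","side")]
E
```

```text
pics
0.0 [231.06134962 553.11034587 230.2094608 ] [-1.79890462e+02 -9.08443961e-03  1.57320735e+02] 85.21933201003617
scene {'vfov': 57.262286583131775, 'cx': 254.11732082047166, 'cy': 184.88336156395542, 'R': array([[ 0.68967076, -0.72400143, -0.01327268],
       [-0.43508886, -0.39966683, -0.80682347],
       [ 0.5788367 ,  0.56221735, -0.59064348]]), 't': array([-329.22376115,  344.68943986,  450.58544177])}
orange_jar [(0.7, [268.5, 267.3]), (0.63, [194.7, 219.4])]
blue_jar [(0.63, [320.1, 236.4]), (0.6, [341.7, 177.8])]
tapered_punch [(0.4, [283.3, 206.0])]
square_rod [(0.6, [231.2, 240.7]), (0.31, [343.0, 203.4])]
stand_orange [(0.72, [203.5, 167.7])]
stand_blue [(0.77, [236.5, 190.5])]
tool_tray [(0.66, [150.4, 203.6])]
side {'vfov': 44.27967548383487, 'cx': 262.99430669534917, 'cy': 191.9247291603107, 'R': array([[ 0.9760545 ,  0.21712723,  0.01316732],
       [ 0.19555968, -0.84937265, -0.490227  ],
       [-0.09525767,  0.48106327, -0.87149533]]), 't': array([-638.34153124,   26.20077482, 1025.53887235])}
orange_jar [(0.89, [164.4, 270.1]), (0.58, [196.5, 179.3])]
blue_jar [(0.59, [338.3, 283.7]), (0.57, [234.4, 296.7])]
tapered_punch [(0.45, [259.9, 240.9])]
square_rod [(0.66, [181.8, 227.9])]
stand_orange [(0.8, [267.9, 142.5])]
stand_blue [(0.64, [257.9, 240.0]), (0.58, [257.6, 188.4])]
tool_tray [(0.69, [197.6, 131.1])]
```

View pics/scene0.png

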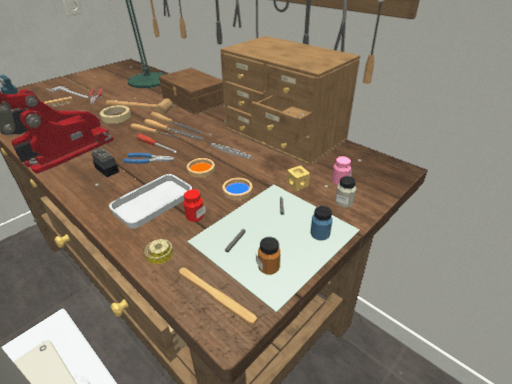

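View pics/side0.png

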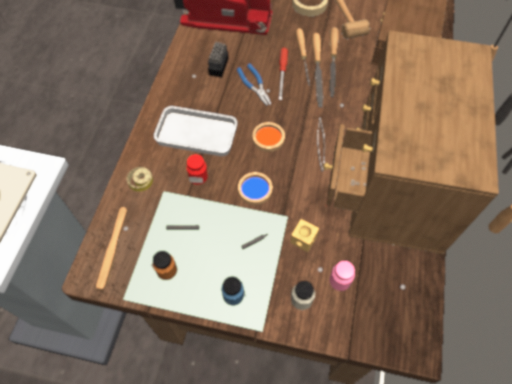

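Scene picture: orange jar at (269,256), with the red look-alike at (194,206). Blue jar at (321,224), with the pink look-alike at (342,171) and the white jar at (346,192). Tapered punch at (282,206), square rod at (235,240). Stands: orange (201,167), blue (238,188). Tray at (152,200). In the side view the orange jar is at (164,265) and the blue jar at (233,290). I choose the two jars on the mat.

```bash
cat > h.py <<'E'
from bench import *
import numpy as np, cv2
def ray(c,uv):
    f=192/np.tan(np.radians(c['vfov']/2)); R=np.array(c['R']);t=np.array(c['t'])
    d=R.T@np.array([(uv[0]-c['cx'])/f,(uv[1]-c['cy'])/f,1.]); return -R.T@t,d
def onz(c,uv,z):
    o,d=ray(c,uv); return o+d*(z-o[2])/d[2]
def proj(c,X):
    f=192/np.tan(np.radians(c['vfov']/2)); p=np.array(c['R'])@np.array(X,float)+np.array(c['t'])
    return np.array([c['cx']+f*p[0]/p[2],c['cy']+f*p[1]/p[2]])
def maskline(c,m,z):
    pts=np.array([onz(c,(u,v),z)[:2] for v,u in np.argwhere(m)])
    ctr,sz,_=r=cv2.minAreaRect(pts.astype(np.float32)); b=cv2.boxPoints(r)
    e=b[1]-b[0];g=b[2]-b[1]; l=e if np.hypot(*e)>np.hypot(*g) else g
    return np.round(ctr,1),np.round(sorted(sz),1),round(float(np.degrees(np.arctan2(l[1],l[0]))),1),np.round(pts.mean(0),1)
E
python3 - <<'E'
from h import *
np.set_printoptions(suppress=True,precision=1)
Z={"orange_jar":3,"blue_jar":3,"tapered_punch":3,"square_rod":3,"stand_orange":0,"stand_blue":0,"tool_tray":0}
for n in("scene","side"):
    p=snapshot(n);c=camera_params(n);print(n,'cam',ray(c,(0,0))[0])
    for l,z in Z.items():
        for d in pinpoint(n,l): print(l,round(d['conf'],2),onz(c,d['at'],z)[:2])
    for l in("tapered_punch","square_rod"):
        for d in masks_of(n,l)[:2]: print(l,d['conf'],d['at'],maskline(c,d['pixels'],8))
    for l,z in(("tool_tray",12),("stand_orange",14),("stand_blue",14)):
        for d in masks_of(n,l)[:2]: print(l,d['conf'],d['at'],maskline(c,d['pixels'],z))
    print('tcp px',proj(c,sense()['tool_pos']))
    if n=="side": print([onz(c,q,66)[:2] for q in((342,268),(304,287),(196,160))],onz(c,(305,232),42))
    cv2.imwrite(f'pics/{n}crop.png',cv2.resize(p[185:295,180:370] if n=="scene" else p[190:320,120:320],None,fx=4,fy=4,interpolation=cv2.INTER_CUBIC))
E
```

```text
scene cam [ 116.2 -353.9  539.9]
orange_jar 0.76 [467.7 -49.4]
orange_jar 0.63 [470.1 177.5]
orange_jar 0.19 [594.3 176.9]
blue_jar 0.76 [810.9  -2.4]
blue_jar 0.55 [636.8  55. ]
blue_jar 0.21 [420.4 283. ]
tapered_punch 0.64 [628.4  55.7]
square_rod 0.72 [468.1  58.6]
stand_orange 0.75 [597.7 311.2]
stand_blue 0.83 [601.8 179.7]
tool_tray 0.73 [431.5 299.2]
tapered_punch 0.42 [282.4, 204.0] (array([623. ,  47.4]), array([ 9.3, 63.2]), 40.2, array([621.6,  47.2]))
tool_tray 0.98 [149.8, 199.8] (array([428.6, 294.2]), array([128.1, 189.9]), 0.7, array([420.1, 292.7]))
stand_orange 0.89 [200.0, 167.1] (array([592. , 310.5]), array([73.5, 98.3]), 52.4, array([591.6, 310. ]))
stand_blue 0.61 [238.5, 188.3] (array([594.9, 169.8]), array([73.5, 92.6]), 43.9, array([593.8, 167.9]))
tcp px [-11.6 109. ]
side cam [ 715.6 -332.5  915. ]
orange_jar 0.87 [462.8 170.9]
orange_jar 0.62 [467.3 -47.7]
blue_jar 0.66 [601.9 -67.2]
blue_jar 0.56 [808.5   6.5]
blue_jar 0.4 [744.1 -46.9]
tapered_punch 0.72 [629.4  47.9]
square_rod 0.51 [472.2  44.6]
stand_orange 0.71 [597.4 302.4]
stand_blue 0.73 [746.  
[... 172 characters left out ...]
,  51.7]), array([12.6, 61.5]), 44.2, array([621.3,  49.7]))
square_rod 0.43 [182.0, 227.0] (array([469.2,  47.1]), array([ 9.3, 65.5]), 12.9, array([470.8,  47.6]))
square_rod 0.2 [235.0, 289.1] (array([605.7, -60.7]), array([45.3, 59.3]), -75.0, array([605.5, -61.6]))
tool_tray 0.82 [195.8, 129.3] (array([422.8, 295.3]), array([117.6, 184.2]), 1.6, array([423.8, 293.4]))
stand_orange 0.59 [266.8, 136.7] (array([593.6, 314.8]), array([70.9, 80.8]), -76.9, array([594.6, 314.3]))
stand_blue 0.66 [257.4, 189.7] (array([597.7, 171.4]), array([75. , 81.3]), -76.0, array([596.1, 170.7]))
tcp px [135.2 -34.3]
[array([804.9,   8.1]), array([741. , -44.4]), array([466. , 180.5])] [723.5  77.5  42. ]
```

View pics/sidecrop.png

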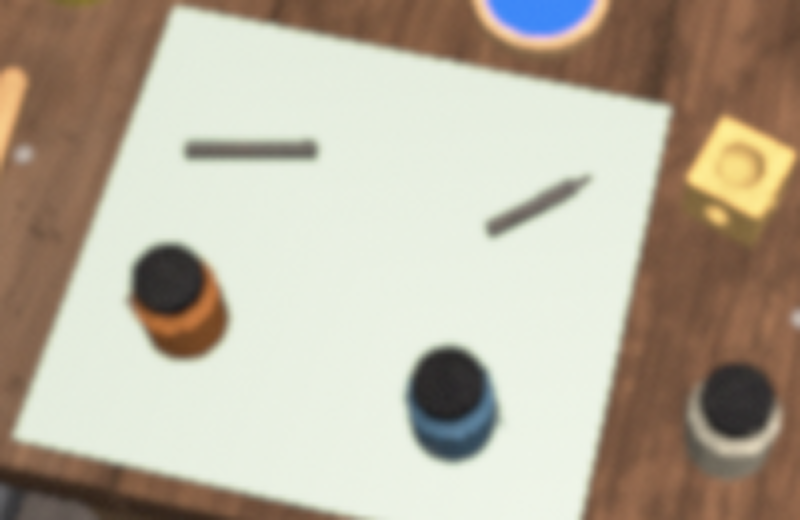

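The crop confirms my choice: the orange jar (cap at side px 162,260) and the blue jar (cap 232,286) stand on the mat. The rod runs level from 166 to 199 at row 228. The tapered punch's tip points up-right, to side px (268,235). First I turn the tool to yaw 90, so its x is world +y and its y is world +x, and start across.

>>> step_arm --targets '[{"dp": [-0.1, -0.1, 0], "angular": [0, 0, 0.047], "fingers": 0}, {"dp": [-0.22, -0.22, 0], "angular": [0, 0, 0.094], "fingers": 0}, {"dp": [-0.35, -0.35, 0], "angular": [0, 0, 0.141], "fingers": 0}, {"dp": [-0.5, -0.49, 0], "angular": [0, 0, 0.188], "fingers": 0}, {"dp": [-0.65, -0.63, 0], "angular": [0, 0, 0.235], "fingers": 0}, {"dp": [-0.78, -0.76, 0], "angular": [0, 0, 0.282], "fingers": 0}, {"dp": [-0.88, -0.86, 0], "angular": [0, 0, 0.33], "fingers": 0}, {"dp": [-0.9, -0.88, 0], "angular": [0, 0, 0.374], "fingers": 0}]' --newtons 40

```text
time: 3.1
tool_pos: [330.2, 320.4, 231.5]
tcp_rot: [180.0, -0.0, 89.6]
ft_force: [-0.0, -1.5, -1.5]
finger_gap: 85.6
grip_force: 0.0
```

Run:
```python
from h import *
np.set_printoptions(suppress=True,precision=1)
s=sense();print(s['time'],s['tool_pos'],s['tcp_rot'])
# jars from cap pixels in the initial pics (cap top z=69)
c=camera_params('side');print([onz(c,q,69)[:2] for q in((162.5,259.5),(232.2,285.7))])
a=cv2.imread('pics/scene0.png');b=cv2.imread('pics/side0.png');cs=camera_params('scene')
for q in((467,-48,69),(602,-66,69)): print(proj(c,q),proj(cs,q))
for im,cc in((a,cs),(b,c)):
    m=(im.max(2)<60).astype(np.uint8)
    n,_,st,ce=cv2.connectedComponentsWithStats(m)
    for i in range(1,n):
        X=onz(cc,ce[i],60)
        if 40<st[i,4]<900 and 400<X[0]<700 and -120<X[1]<100: print(st[i],ce[i],X[:2])
print([onz(c,q,11)[:2] for q in((166.5,227.6),(199,227.5),(242.7,247.3),(262.5,237.5),(267.5,234.5))])
```

```text
3.1 [330.2 320.4 231.5] [180.   -0.   89.6]
[array([469.2, -52. ]), array([610.9, -72.4])]
[162.1 257.3] [268.5 241.4]
[228.4 281.4] [318.9 211. ]
[315 207  16  13 176] [322.5 213.1] [610.7 -70. ]
[260 238  18  16 206] [268.4 245.8] [465.  -49.6]
[154 252  16  16 192] [161.6 259.9] [465.2 -50.2]
[224 278  16  17 216] [231.6 286.1] [608.8 -70.7]
[array([437.8,  37. ]), array([504.2,  52.4]), array([604.5,  29.3]), array([639.5,  59.9]), array([648.2,  68.9])]
```

>>> step_arm --targets '[{"dp": [-0.1, 0.04, 0], "fingers": 0}, {"dp": [-0.22, 0.08, 0], "fingers": 0}, {"dp": [-0.34, 0.12, 0], "fingers": 0}, {"dp": [-0.46, 0.17, 0], "fingers": 0}, {"dp": [-0.58, 0.21, 0], "fingers": 0}, {"dp": [-0.7, 0.26, 0], "fingers": 0}, {"dp": [-0.83, 0.3, 0], "fingers": 0}, {"dp": [-0.95, 0.35, 0], "fingers": 0}]'

```text
validation failed for argument at $.ta...
```

>>> step_arm --targets '[{"dp": [-0.14, 0.05, 0.05], "fingers": 0}, {"dp": [-0.29, 0.1, 0.1], "fingers": 0}, {"dp": [-0.44, 0.16, 0.15], "fingers": 0}, {"dp": [-0.59, 0.22, 0.2], "fingers": 0}, {"dp": [-0.73, 0.27, 0.25], "fingers": 0}, {"dp": [-0.84, 0.31, 0.3], "fingers": 0}, {"dp": [-0.9, 0.335, 0.3], "fingers": 0}, {"dp": [-0.905, 0.3375, 0.3], "fingers": 0}]'

```text
validation failed for argument at $.ta...
```

```bash
cat >> h.py <<'E'
def wl(label,z,k=2,save=None):
    s=sense(); c=camera_params('wrist'); p=snapshot('wrist')
    print('tcp',np.round(s['tool_pos'],1),np.round(s['tcp_rot'],1),s['time'])
    if save: cv2.imwrite(save,p)
    for d in pinpoint('wrist',label)[:k]: print('pin',label,round(d['conf'],2),np.round(d['at']),np.round(onz(c,d['at'],z)[:2],1))
    return c,p
E
python3 - <<'E'
from h import *
c,p=wl('orange_jar',3,save='pics/w1.png')
print(proj(c,(466,-49,69)),proj(c,(466,-49,3)),proj(c,(609,-70,69)),proj(c,(608,-70,3)))
E
```

```text
tcp [330.2 320.4 231.5] [180.   -0.   89.6] 3.1
pin orange_jar 0.56 [344. 261.] [463.  181.8]
[347.92156082 423.5263058 ] [335.38629911 382.48575441] [442.24089564 433.40427437] [416.74499019 391.52100481]
```

View pics/w1.png

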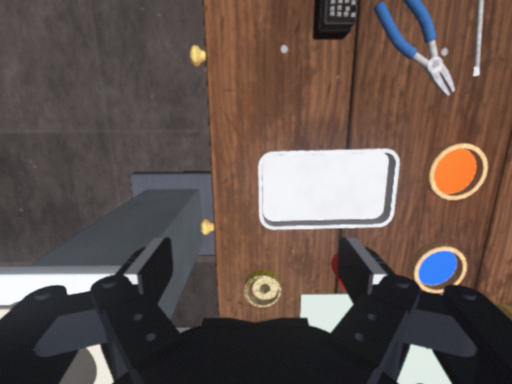

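The wrist view shows the tray at (329,189), the orange stand at (459,171) and the blue stand at (440,268), with the red jar half hidden at (338,270). The moves were refused, so I add the angular field.

>>> step_arm --targets '[{"dp": [-0.1, 0.04, 0], "angular": [0, 0, 0], "fingers": 0}, {"dp": [-0.22, 0.08, 0], "angular": [0, 0, 0], "fingers": 0}, {"dp": [-0.34, 0.12, 0], "angular": [0, 0, 0], "fingers": 0}, {"dp": [-0.46, 0.17, 0], "angular": [0, 0, 0], "fingers": 0}, {"dp": [-0.58, 0.21, 0], "angular": [0, 0, 0], "fingers": 0}, {"dp": [-0.7, 0.26, 0], "angular": [0, 0, 0], "fingers": 0}, {"dp": [-0.83, 0.3, 0], "angular": [0, 0, 0], "fingers": 0}, {"dp": [-0.95, 0.35, 0], "angular": [0, 0, 0], "fingers": 0}]'

```text
time: 4.2
tool_pos: [399.7, 131.5, 231.4]
tcp_rot: [180.0, -0.0, 90.3]
ft_force: [-0.1, 0.1, -0.2]
finger_gap: 85.4
grip_force: 0.0
```

>>> step_arm --targets '[{"dp": [-0.14, 0.05, 0.05], "angular": [0, 0, 0], "fingers": 0}, {"dp": [-0.29, 0.1, 0.1], "angular": [0, 0, 0], "fingers": 0}, {"dp": [-0.44, 0.16, 0.15], "angular": [0, 0, 0], "fingers": 0}, {"dp": [-0.59, 0.22, 0.2], "angular": [0, 0, 0], "fingers": 0}, {"dp": [-0.73, 0.27, 0.25], "angular": [0, 0, 0], "fingers": 0}, {"dp": [-0.84, 0.31, 0.3], "angular": [0, 0, 0], "fingers": 0}, {"dp": [-0.9, 0.335, 0.3], "angular": [0, 0, 0], "fingers": 0}, {"dp": [-0.905, 0.3375, 0.3], "angular": [0, 0, 0], "fingers": 0}]'

```text
time: 5.2
tool_pos: [467.4, -49.2, 171.7]
tcp_rot: [180.0, -0.0, 90.1]
ft_force: [-0.1, -0.2, 0.1]
finger_gap: 85.3
grip_force: 0.0
```

Run:
```python
from h import *
c,p=wl('orange_jar',3,save='pics/w2.png')
print(proj(c,(466,-49,69)),proj(c,(466,-49,3)),proj(c,(609,-70,69)),proj(c,(608,-70,3)))
for l in('square_rod','tapered_punch'):
    for d in masks_of('wrist',l)[:2]: print(l,d['conf'],d['at'],maskline(c,d['pixels'],11))
for l in('stand_blue',):
    for d in masks_of('wrist',l)[:2]: print(l,d['conf'],d['at'],maskline(c,d['pixels'],16))
```

```text
tcp [467.4 -49.2 171.7] [180.   -0.   90.1] 5.2
pin orange_jar 0.58 [252. 176.] [464.5 -46.6]
[252.77990511 193.59603818] [253.1687709  178.46780335] [405.30347299 215.32321466] [374.84962496 196.18797747]
square_rod 0.66 [255.2, 90.2] (array([468.9,  47.5]), array([ 9.3, 71.2]), 13.6, array([468.9,  47.6]))
tapered_punch 0.68 [404.7, 83.3] (array([622.8,  51.7]), array([10.8, 63.7]), 42.2, array([622. ,  50.8]))
```

View pics/w2.png

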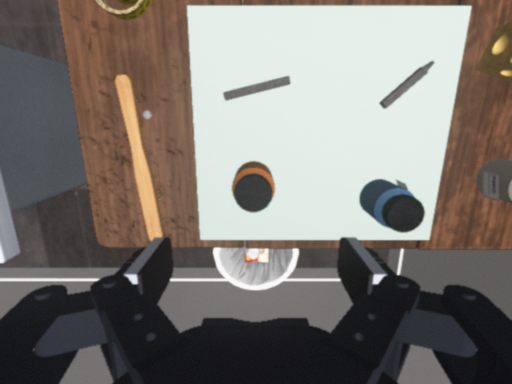

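The wrist view shows the orange cap at (254,189) and the blue cap at (403,211), so the jars stand near (467,-46) and (607,-67). The rod and punch are clear too. Next I lower, grip and lift.

>>> step_arm --targets '[{"dp": [0.015, 0, 0.1], "angular": [0, 0, 0], "fingers": 0}, {"dp": [0.015, 0, 0.22], "angular": [0, 0, 0], "fingers": 0}, {"dp": [0.015, 0, 0.34], "angular": [0, 0, 0], "fingers": 0}, {"dp": [0.015, 0, 0.46], "angular": [0, 0, 0], "fingers": 0}, {"dp": [0.015, 0, 0.58], "angular": [0, 0, 0], "fingers": 0}, {"dp": [0.015, 0, 0.68], "angular": [0, 0, 0], "fingers": 0}, {"dp": [0.015, 0, 0.74], "angular": [0, 0, 0], "fingers": 0}, {"dp": [0.015, 0, 0.7525], "angular": [0, 0, 0], "fingers": 0}]' --newtons 40

```text
time: 6.45
tool_pos: [466.6, -45.8, 20.3]
tcp_rot: [-179.9, -0.0, 90.0]
ft_force: [0.6, -0.9, 0.7]
finger_gap: 85.5
grip_force: 0.0
```

>>> step_arm --targets '[{"dp": [0, 0, 0], "angular": [0, 0, 0], "fingers": 0.3}, {"dp": [0, 0, 0], "angular": [0, 0, 0], "fingers": 0.4}, {"dp": [0, 0, 0], "angular": [0, 0, 0], "fingers": 0.5}, {"dp": [0, 0, 0], "angular": [0, 0, 0], "fingers": 0.6}, {"dp": [0, 0, 0], "angular": [0, 0, 0], "fingers": 0.8}, {"dp": [0, 0, 0], "angular": [0, 0, 0], "fingers": 1}, {"dp": [0, 0, 0], "angular": [0, 0, 0], "fingers": 1}, {"dp": [0, 0, 0], "angular": [0, 0, 0], "fingers": 1}]' --newtons 40

```text
time: 7.45
tool_pos: [467.7, -46.3, 21.8]
tcp_rot: [179.9, 0.0, 90.0]
ft_force: [-2.5, 0.2, 6.0]
finger_gap: 42.1
grip_force: 40.1
```

Run:
```python
from h import *
s=sense();print(s['tool_pos'],s['ft_force'],s['finger_gap'],s['grip_force'])
cv2.imwrite('pics/w3.png',np.hstack([snapshot('wrist')[:, ::1],]))
# stands from earlier wrist pictures: ring ellipse centres at rim height 18
f=cv2.imread('pics/side0.png');g=cv2.imread('pics/scene0.png')
for im,n in((f,'side'),(g,'scene')):
    c=camera_params(n);h=cv2.cvtColor(im,cv2.COLOR_BGR2HSV)
    for nm,lo,hi,X0 in(('or',(5,200,180),(14,255,255),(594,310)),('bl',(100,180,150),(118,255,255),(596,172))):
        m=cv2.inRange(h,lo,hi);u,v=proj(c,(*X0,5)).astype(int);k=np.zeros_like(m);k[v-22:v+22,u-22:u+22]=1
        mm=m*k; n_,lab,st,ce=cv2.connectedComponentsWithStats(mm)
        i=1+st[1:,4].argmax(); print(n,nm,st[i],ce[i],np.round(onz(c,ce[i],5),1),maskline(c,lab==i,5))
```

```text
[467.71723902 -46.32071486  21.75147779] [-2.54979038  0.15161691  5.95923872] 42.10604592911869 40.13385236263275
side or [257 129  23  15 271] [268.13653137 136.04797048] [595.  320.9   5. ] (array([594.7, 321.2]), array([40.8, 52.3]), 13.1, array([595., 321.]))
side bl [243 179  24  18 326] [254.78834356 187.76687117] [596.1 176.1   5. ] (array([596. , 176.4]), array([45.5, 47.8]), 62.6, array([596.1, 176.1]))
scene or [191 163  20   8 116] [200.09482759 166.92241379] [600. 324.   5.] (array([602.3, 325. ]), array([35.5, 52.4]), -47.5, array([600.1, 324.1]))
scene bl [227 184  21   9 147] [237.0952381  188.03401361] [601.2 177.8   5. ] (array([601.4, 178.2]), array([34.1, 51.1]), -47.4, array([601.3, 177.8]))
```

>>> step_arm --targets '[{"dp": [0, 0, -0.05], "angular": [0, 0, 0], "fingers": 1}, {"dp": [0, 0, -0.14], "angular": [0, 0, 0], "fingers": 1}, {"dp": [0, 0, -0.25], "angular": [0, 0, 0], "fingers": 1}, {"dp": [0.03, 0.02, -0.36], "angular": [0, 0, 0], "fingers": 1}, {"dp": [0.09, 0.06, -0.48], "angular": [0, 0, 0], "fingers": 1}, {"dp": [0.18, 0.12, -0.58], "angular": [0, 0, 0], "fingers": 1}, {"dp": [0.29, 0.18, -0.63], "angular": [0, 0, 0], "fingers": 1}, {"dp": [0.4, 0.24, -0.65], "angular": [0, 0, 0], "fingers": 1}]'

```text
time: 8.5
tool_pos: [516.0, 34.4, 152.5]
tcp_rot: [179.9, 0.0, 90.0]
ft_force: [-0.1, -0.2, -0.9]
finger_gap: 42.1
grip_force: 40.7
```

>>> step_arm --targets '[{"dp": [0.12, 0.06, 0], "angular": [0, 0, 0], "fingers": 1}, {"dp": [0.24, 0.12, 0], "angular": [0, 0, 0], "fingers": 1}, {"dp": [0.37, 0.19, 0], "angular": [0, 0, 0], "fingers": 1}, {"dp": [0.5, 0.25, 0], "angular": [0, 0, 0], "fingers": 1}, {"dp": [0.6, 0.31, 0], "angular": [0, 0, 0], "fingers": 1}, {"dp": [0.67, 0.36, 0], "angular": [0, 0, 0], "fingers": 1}, {"dp": [0.7, 0.4, 0], "angular": [0, 0, 0], "fingers": 1}, {"dp": [0.7, 0.4, 0], "angular": [0, 0, 0], "fingers": 1}]'

```text
time: 9.5
tool_pos: [595.3, 173.8, 150.9]
tcp_rot: [180.0, 0.0, 90.0]
ft_force: [-0.3, 0.3, -1.6]
finger_gap: 42.1
grip_force: 40.7
```

Run:
```python
from h import *
c,p=wl('stand_orange',0,save='pics/w4.png')
s=sense();print(s['finger_gap'],s['ft_force'])
for l in('stand_orange','stand_blue'):
    for d in masks_of('wrist',l)[:2]: print(l,d['conf'],d['at'],maskline(c,d['pixels'],17))
print(proj(c,(595,312,17)),proj(c,(596,172,17)))
```

```text
tcp [595.3 173.8 150.9] [180.   0.  90.] 9.5
pin stand_orange 0.7 [253.  36.] [594.3 316.3]
42.43716883866269 [-0.74054169  0.45864648 -1.09465427]
stand_orange 0.74 [254.0, 35.7] (array([595.9, 309. ]), array([61.2, 75.1]), 0.0, array([595.9, 312.6]))
stand_blue 0.91 [255.3, 176.2] (array([597.1, 180.3]), array([64.1, 74. ]), -1.3, array([597. , 179.9]))
[254.06952967  35.50540066] [255.09269622 187.52506503]
```

View pics/w4.png

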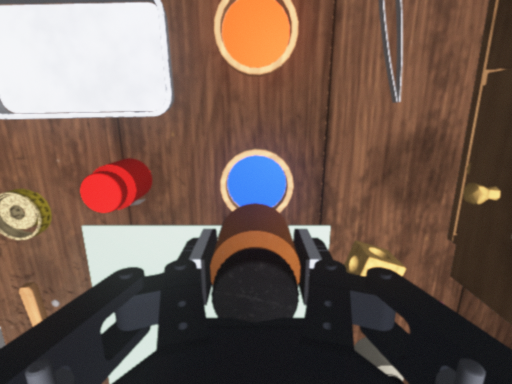

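The wrist view shows the orange stand at about (257,32), the blue stand at (257,182), and the orange jar held upright at (255,270). I refine the stand centre by fitting its outer ring.

Run:
```python
from h import *
from scipy.optimize import least_squares
c=camera_params('wrist');print('cam',ray(c,(0,0))[0])
p=snapshot('wrist')
for l in('stand_orange','stand_blue'):
    m=masks_of('wrist',l)[0]['pixels'].astype(np.uint8)
    def render(x):
        k=np.zeros_like(m);t=np.linspace(0,2*np.pi,60)
        pts=[proj(c,(x[0]+38*np.cos(a),x[1]+38*np.sin(a),z)) for z in(0,18) for a in t]
        cv2.fillPoly(k,[cv2.convexHull(np.array(pts).astype(np.float32)).astype(int)],1);return k
    b=None
    for X in range(588,604,1):
        for Y in (range(302,322) if l=='stand_orange' else range(164,186)):
            k=render((X,Y)); k2=k.copy()
            if l=='stand_blue':k2[200:]=0;mm=m.copy();mm[200:]=0
            else: mm=m
            iou=(k2&mm).sum()/(k2|mm).sum()
            if b is None or iou>b[0]:b=(iou,X,Y)
    print(l,b,np.where(m.any(1))[0][[0,-1]],np.where(m.any(0))[0][[0,-1]])
```

```text
cam [595.24204512 240.40585423 293.6286377 ]
stand_orange (np.float64(0.9653376436781609), 596, 318) [ 0 75] [214 297]
stand_blue (np.float64(0.9759071980963712), 597, 173) [147 210] [220 293]
```

>>> step_arm --targets '[{"dp": [0.06, 0, 0], "angular": [0, 0, 0], "fingers": 1}, {"dp": [0.16, 0, 0], "angular": [0, 0, 0], "fingers": 1}, {"dp": [0.29, 0, 0], "angular": [0, 0, 0], "fingers": 1}, {"dp": [0.43, 0, 0], "angular": [0, 0, 0], "fingers": 1}, {"dp": [0.56, 0.005, 0], "angular": [0, 0, 0], "fingers": 1}, {"dp": [0.65, 0.005, 0.04], "angular": [0, 0, 0], "fingers": 1}, {"dp": [0.7, 0.005, 0.1], "angular": [0, 0, 0], "fingers": 1}, {"dp": [0.71, 0.005, 0.18], "angular": [0, 0, 0], "fingers": 1}]'

```text
time: 10.85
tool_pos: [595.9, 316.2, 113.5]
tcp_rot: [-180.0, 0.0, 90.0]
ft_force: [-0.3, 0.4, -0.7]
finger_gap: 42.0
grip_force: 40.7
```

>>> step_arm --targets '[{"dp": [0, 0, 0.09], "angular": [0, 0, 0], "fingers": 1}, {"dp": [0, 0, 0.18], "angular": [0, 0, 0], "fingers": 1}, {"dp": [0, 0, 0.27], "angular": [0, 0, 0], "fingers": 1}, {"dp": [0, 0, 0.35], "angular": [0, 0, 0], "fingers": 1}, {"dp": [0, 0, 0.41], "angular": [0, 0, 0], "fingers": 1}, {"dp": [0, 0, 0.44], "angular": [0, 0, 0], "fingers": 1}, {"dp": [0, 0, 0.454], "angular": [0, 0, 0], "fingers": 1}, {"dp": [0, 0, 0.456], "angular": [0, 0, 0], "fingers": 1}]'

```text
time: 11.85
tool_pos: [596.5, 316.1, 24.2]
tcp_rot: [179.9, -0.0, 90.0]
ft_force: [-0.3, 0.1, -0.3]
finger_gap: 42.0
grip_force: 40.8
```

>>> step_arm --targets '[{"dp": [0, 0, 0.003], "angular": [0, 0, 0], "fingers": 1}, {"dp": [0, 0, 0.005], "angular": [0, 0, 0], "fingers": 1}, {"dp": [0, 0, 0.005], "angular": [0, 0, 0], "fingers": 1}, {"dp": [0, 0, 0.005], "angular": [0, 0, 0], "fingers": 0.5}, {"dp": [0, 0, 0.005], "angular": [0, 0, 0], "fingers": 0.35}, {"dp": [0, 0, 0.005], "angular": [0, 0, 0], "fingers": 0.2}, {"dp": [0, 0, 0.005], "angular": [0, 0, 0], "fingers": 0}, {"dp": [0, 0, 0.005], "angular": [0, 0, 0], "fingers": 0}]'

```text
time: 12.85
tool_pos: [595.9, 315.8, 22.4]
tcp_rot: [-180.0, 0.0, 90.0]
ft_force: [0.1, 0.0, -0.2]
finger_gap: 85.4
grip_force: 0.0
```

>>> step_arm --targets '[{"dp": [0, 0, -0.05], "angular": [0, 0, 0], "fingers": 0}, {"dp": [0, 0, -0.15], "angular": [0, 0, 0], "fingers": 0}, {"dp": [0, 0, -0.28], "angular": [0, 0, 0], "fingers": 0}, {"dp": [0, 0, -0.4], "angular": [0, 0, 0], "fingers": 0}, {"dp": [-0.1, 0, -0.52], "angular": [0, 0, 0], "fingers": 0}, {"dp": [-0.22, 0, -0.6], "angular": [0, 0, 0], "fingers": 0}, {"dp": [-0.36, 0, -0.64], "angular": [0, 0, 0], "fingers": 0}, {"dp": [-0.5, 0, -0.645], "angular": [0, 0, 0], "fingers": 0}]'

```text
time: 13.85
tool_pos: [597.2, 215.4, 155.0]
tcp_rot: [179.8, -0.1, 90.0]
ft_force: [0.3, -0.3, -0.2]
finger_gap: 85.3
grip_force: 0.0
```

Run:
```python
from h import *
c,p=wl('orange_jar',5)
q=snapshot('side');cv2.imwrite('pics/s5.png',np.hstack([cv2.resize(p,(400,300)),cv2.resize(q[90:240,130:330],(400,300))]))
```

```text
tcp [597.2 215.4 155. ] [ 1.798e+02 -1.000e-01  9.000e+01] 13.85
pin orange_jar 0.67 [252.  84.] [595.2 315.4]
pin orange_jar 0.66 [138. 213.] [468.6 180.2]
```

View pics/s5.png

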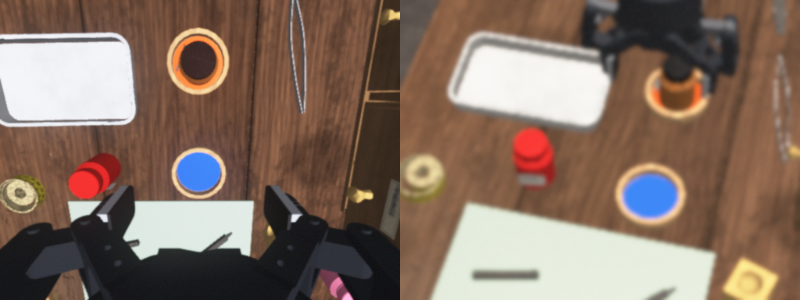

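The orange jar stands upright in the orange stand: wrist crop (198,60), side crop (680,85). Next the blue jar.

>>> step_arm --targets '[{"dp": [-0.1, 0, 0], "angular": [0, 0, 0], "fingers": 0}, {"dp": [-0.22, 0, 0], "angular": [0, 0, 0], "fingers": 0}, {"dp": [-0.35, 0.01, 0], "angular": [0, 0, 0], "fingers": 0}, {"dp": [-0.48, 0.02, 0], "angular": [0, 0, 0], "fingers": 0}, {"dp": [-0.61, 0.03, 0], "angular": [0, 0, 0], "fingers": 0}, {"dp": [-0.74, 0.04, 0], "angular": [0, 0, 0], "fingers": 0}, {"dp": [-0.87, 0.05, 0], "angular": [0, 0, 0], "fingers": 0}, {"dp": [-1.0, 0.06, 0], "angular": [0, 0, 0], "fingers": 0}]'

```text
time: 15.0
tool_pos: [608.0, 14.9, 151.8]
tcp_rot: [180.0, 0.0, 90.0]
ft_force: [1.0, -0.7, 0.6]
finger_gap: 85.2
grip_force: 0.0
```

>>> step_arm --targets '[{"dp": [-0.12, 0, 0], "angular": [0, 0, 0], "fingers": 0}, {"dp": [-0.23, 0, 0], "angular": [0, 0, 0], "fingers": 0}, {"dp": [-0.33, 0, 0], "angular": [0, 0, 0], "fingers": 0}, {"dp": [-0.38, 0, 0], "angular": [0, 0, 0], "fingers": 0}, {"dp": [-0.41, 0, 0], "angular": [0, 0, 0], "fingers": 0}, {"dp": [-0.415, 0, 0], "angular": [0, 0, 0], "fingers": 0}, {"dp": [-0.415, 0, 0], "angular": [0, 0, 0], "fingers": 0}, {"dp": [-0.415, 0, 0], "angular": [0, 0, 0], "fingers": 0}]'

```text
time: 16.0
tool_pos: [608.1, -66.6, 151.6]
tcp_rot: [-180.0, -0.0, 90.0]
ft_force: [-0.2, -0.7, -0.1]
finger_gap: 85.5
grip_force: 0.0
```

Run:
```python
from h import *
c,p=wl('blue_jar',3)
v=proj(c,(608,-68,69));u0,v0=v.astype(int);print(v)
m=(p.max(2)<45).astype(np.uint8);n,_,st,ce=cv2.connectedComponentsWithStats(m)
for i in range(1,n):
    if st[i,4]>300 and abs(ce[i]-v).max()<50: print(st[i],ce[i],onz(c,ce[i],69))
```

```text
tcp [608.1 -66.6 151.6] [-180.   -0.   90.] 16.0
pin blue_jar 0.91 [452. 112.] [807.1   6.2]
pin blue_jar 0.65 [257. 187.] [610.6 -71.1]
[254.23435133 201.66900456]
```

Run:
```python
from h import *
c=camera_params('wrist');p=snapshot('wrist')
cv2.circle(p,tuple(int(v) for v in proj(c,(609,-69,69))),3,(0,0,255),-1)
cv2.imwrite('pics/w6.png',p[120:280,150:370])
```

```text
(no output)
```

View pics/w6.png

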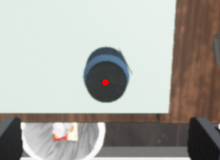

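The dot projected at (609,-69,69) falls on the cap centre, at crop (106,81). I descend and grip there.

>>> step_arm --targets '[{"dp": [-0.01, 0.005, 0.08], "angular": [0, 0, 0], "fingers": 0}, {"dp": [-0.01, 0.005, 0.18], "angular": [0, 0, 0], "fingers": 0}, {"dp": [-0.01, 0.005, 0.29], "angular": [0, 0, 0], "fingers": 0}, {"dp": [-0.01, 0.005, 0.4], "angular": [0, 0, 0], "fingers": 0}, {"dp": [-0.01, 0.005, 0.51], "angular": [0, 0, 0], "fingers": 0}, {"dp": [-0.01, 0.005, 0.6], "angular": [0, 0, 0], "fingers": 0}, {"dp": [-0.01, 0.005, 0.645], "angular": [0, 0, 0], "fingers": 0}, {"dp": [-0.01, 0.005, 0.652], "angular": [0, 0, 0], "fingers": 0}]'

```text
time: 17.15
tool_pos: [608.5, -69.1, 20.3]
tcp_rot: [-179.9, -0.0, 90.0]
ft_force: [-0.3, -0.9, 0.9]
finger_gap: 85.2
grip_force: 0.0
```

>>> step_arm --targets '[{"dp": [0, 0, 0], "angular": [0, 0, 0], "fingers": 0.3}, {"dp": [0, 0, 0], "angular": [0, 0, 0], "fingers": 0.4}, {"dp": [0, 0, 0], "angular": [0, 0, 0], "fingers": 0.5}, {"dp": [0, 0, 0], "angular": [0, 0, 0], "fingers": 0.6}, {"dp": [0, 0, 0], "angular": [0, 0, 0], "fingers": 0.8}, {"dp": [0, 0, 0], "angular": [0, 0, 0], "fingers": 1}, {"dp": [0, 0, 0], "angular": [0, 0, 0], "fingers": 1}, {"dp": [0, 0, 0], "angular": [0, 0, 0], "fingers": 1}]' --newtons 40

```text
time: 18.15
tool_pos: [609.8, -69.3, 22.3]
tcp_rot: [179.9, 0.0, 90.0]
ft_force: [-1.4, 0.2, 4.9]
finger_gap: 41.9
grip_force: 40.8
```

>>> step_arm --targets '[{"dp": [0, 0, -0.05], "angular": [0, 0, 0], "fingers": 1}, {"dp": [0, 0, -0.14], "angular": [0, 0, 0], "fingers": 1}, {"dp": [0, 0, -0.25], "angular": [0, 0, 0], "fingers": 1}, {"dp": [0.02, 0, -0.36], "angular": [0, 0, 0], "fingers": 1}, {"dp": [0.07, 0, -0.46], "angular": [0, 0, 0], "fingers": 1}, {"dp": [0.15, 0, -0.54], "angular": [0, 0, 0], "fingers": 1}, {"dp": [0.26, 0, -0.59], "angular": [0, 0, 0], "fingers": 1}, {"dp": [0.38, 0, -0.6], "angular": [0, 0, 0], "fingers": 1}]'

```text
time: 19.15
tool_pos: [609.3, 8.8, 142.2]
tcp_rot: [179.9, -0.0, 90.0]
ft_force: [-0.4, 0.8, -1.8]
finger_gap: 42.1
grip_force: 40.8
```

>>> step_arm --targets '[{"dp": [0.12, -0.01, 0], "angular": [0, 0, 0], "fingers": 1}, {"dp": [0.25, -0.02, 0], "angular": [0, 0, 0], "fingers": 1}, {"dp": [0.38, -0.03, 0], "angular": [0, 0, 0], "fingers": 1}, {"dp": [0.51, -0.04, 0], "angular": [0, 0, 0], "fingers": 1}, {"dp": [0.64, -0.05, 0], "angular": [0, 0, 0], "fingers": 1}, {"dp": [0.75, -0.06, 0], "angular": [0, 0, 0], "fingers": 1}, {"dp": [0.81, -0.06, 0.04], "angular": [0, 0, 0], "fingers": 1}, {"dp": [0.826, -0.06, 0.1], "angular": [0, 0, 0], "fingers": 1}]'

```text
time: 20.15
tool_pos: [597.1, 172.9, 120.6]
tcp_rot: [180.0, 0.0, 90.1]
ft_force: [-0.2, -0.7, -1.3]
finger_gap: 42.4
grip_force: 40.8
```

>>> step_arm --targets '[{"dp": [0, 0, 0.09], "angular": [0, 0, 0], "fingers": 1}, {"dp": [0, 0, 0.19], "angular": [0, 0, 0], "fingers": 1}, {"dp": [0, 0, 0.29], "angular": [0, 0, 0], "fingers": 1}, {"dp": [0, 0, 0.38], "angular": [0, 0, 0], "fingers": 1}, {"dp": [0, 0, 0.44], "angular": [0, 0, 0], "fingers": 1}, {"dp": [0, 0, 0.475], "angular": [0, 0, 0], "fingers": 1}, {"dp": [0, 0, 0.488], "angular": [0, 0, 0], "fingers": 1}, {"dp": [0, 0, 0.492], "angular": [0, 0, 0], "fingers": 1}]'

```text
time: 21.15
tool_pos: [597.4, 172.2, 24.3]
tcp_rot: [180.0, -0.0, 90.0]
ft_force: [-7.2, -1.4, 10.8]
finger_gap: 42.1
grip_force: 41.4
```

>>> step_arm --targets '[{"dp": [0, 0, 0], "angular": [0, 0, 0], "fingers": 0.6}, {"dp": [0, 0, 0], "angular": [0, 0, 0], "fingers": 0.45}, {"dp": [0, 0, 0], "angular": [0, 0, 0], "fingers": 0.3}, {"dp": [0, 0, 0], "angular": [0, 0, 0], "fingers": 0.1}, {"dp": [0, 0, 0], "angular": [0, 0, 0], "fingers": 0}, {"dp": [0, 0, 0], "angular": [0, 0, 0], "fingers": 0}, {"dp": [0, 0, -0.05], "angular": [0, 0, 0], "fingers": 0}, {"dp": [0, 0, -0.15], "angular": [0, 0, 0], "fingers": 0}]'

```text
time: 22.15
tool_pos: [596.3, 171.9, 53.0]
tcp_rot: [-179.9, 0.0, 90.0]
ft_force: [0.7, 0.8, 0.7]
finger_gap: 85.3
grip_force: 0.0
```

>>> step_arm --targets '[{"dp": [0, 0, -0.1], "angular": [0, 0, 0.03], "fingers": 0}, {"dp": [0, 0, -0.2], "angular": [0, 0, 0.06], "fingers": 0}, {"dp": [0, 0, -0.3], "angular": [0, 0, 0.09], "fingers": 0}, {"dp": [-0.1, 0.02, -0.4], "angular": [0, 0, 0.13], "fingers": 0}, {"dp": [-0.25, 0.05, -0.45], "angular": [0, 0, 0.17], "fingers": 0}, {"dp": [-0.42, 0.08, -0.5], "angular": [0, 0, 0.21], "fingers": 0}, {"dp": [-0.55, 0.11, -0.5], "angular": [0, 0, 0.25], "fingers": 0}, {"dp": [-0.6, 0.125, -0.5], "angular": [0, 0, 0.267], "fingers": 0}]'

```text
time: 23.15
tool_pos: [622.9, 50.7, 154.8]
tcp_rot: [179.9, -0.1, 41.7]
ft_force: [0.1, 0.6, 0.3]
finger_gap: 85.5
grip_force: 0.0
```

Run:
```python
from h import *
c,p=wl('tapered_punch',3)
for l in('tapered_punch','square_rod'):
    for d in masks_of('wrist',l)[:2]: print(l,d['conf'],d['at'],maskline(c,d['pixels'],9))
q=snapshot('side')
for X in((622.5,51,11),(601,31,11),(644,71,11)): cv2.circle(p,tuple(int(v) for v in proj(c,X)),2,(0,0,255),-1)
cv2.imwrite('pics/s7.png',np.hstack([cv2.resize(p,(400,300)),cv2.resize(q[90:240,130:330],(400,300))]))
```

```text
tcp [622.9  50.7 154.8] [ 1.799e+02 -1.000e-01  4.170e+01] 23.15
square_rod 0.71 [174.8, 270.8] (array([470.2,  48.1]), array([ 8.7, 74. ]), 14.3, array([479.6,  49.8]))
```

View pics/s7.png

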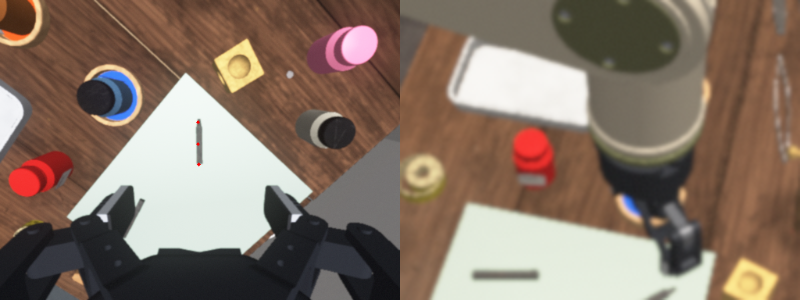

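Blue jar stands upright in the blue stand (wrist crop 112,95). The punch lies along the tool's x-axis, tip ahead, with the dots on it from (198,121) to (198,164). I descend onto the shank's middle and grip.

>>> step_arm --targets '[{"dp": [-0.026, 0.003, 0.09], "angular": [0, 0, 0], "fingers": 0}, {"dp": [-0.026, 0.003, 0.2], "angular": [0, 0, 0], "fingers": 0.1}, {"dp": [-0.026, 0.003, 0.33], "angular": [0, 0, 0], "fingers": 0.2}, {"dp": [-0.026, 0.003, 0.46], "angular": [0, 0, 0], "fingers": 0.3}, {"dp": [-0.026, 0.003, 0.58], "angular": [0, 0, 0], "fingers": 0.4}, {"dp": [-0.026, 0.003, 0.67], "angular": [0, 0, 0], "fingers": 0.5}, {"dp": [-0.026, 0.003, 0.725], "angular": [0, 0, 0], "fingers": 0.6}, {"dp": [-0.026, 0.003, 0.74], "angular": [0, 0, 0], "fingers": 0.6}]'

```text
time: 24.4
tool_pos: [618.1, 48.3, 4.0]
tcp_rot: [-180.0, 0.0, 42.0]
ft_force: [0.1, 0.2, -0.1]
finger_gap: 34.3
grip_force: 0.0
```

>>> step_arm --targets '[{"dp": [0, 0, 0], "angular": [0, 0, 0], "fingers": 0.7}, {"dp": [0, 0, 0], "angular": [0, 0, 0], "fingers": 0.75}, {"dp": [0, 0, 0], "angular": [0, 0, 0], "fingers": 0.8}, {"dp": [0, 0, 0], "angular": [0, 0, 0], "fingers": 0.85}, {"dp": [0, 0, 0], "angular": [0, 0, 0], "fingers": 0.9}, {"dp": [0, 0, 0], "angular": [0, 0, 0], "fingers": 1}, {"dp": [0, 0, 0], "angular": [0, 0, 0], "fingers": 1}, {"dp": [0, 0, 0], "angular": [0, 0, 0], "fingers": 1}]' --newtons 50

```text
time: 25.4
tool_pos: [618.8, 48.1, 5.1]
tcp_rot: [180.0, -0.0, 41.9]
ft_force: [-1.7, -0.1, 4.0]
finger_gap: 6.1
grip_force: 49.5
```

>>> step_arm --targets '[{"dp": [0, 0, -0.06], "angular": [0, 0, 0], "fingers": 1}, {"dp": [0, 0, -0.15], "angular": [0, 0, 0], "fingers": 1}, {"dp": [0, 0, -0.26], "angular": [0, 0, -0.03], "fingers": 1}, {"dp": [0, -0.04, -0.37], "angular": [0, 0, -0.08], "fingers": 1}, {"dp": [-0.01, -0.1, -0.48], "angular": [0, 0, -0.13], "fingers": 1}, {"dp": [-0.03, -0.2, -0.58], "angular": [0, 0, -0.18], "fingers": 1}, {"dp": [-0.04, -0.3, -0.64], "angular": [0, 0, -0.23], "fingers": 1}, {"dp": [-0.056, -0.386, -0.65], "angular": [0, 0, -0.267], "fingers": 1}]'

```text
time: 26.4
tool_pos: [559.4, 98.7, 137.8]
tcp_rot: [179.8, -0.0, 90.3]
ft_force: [-0.3, 0.2, -0.9]
finger_gap: 6.4
grip_force: 49.0
```

Run:
```python
from h import *
s=sense();c,p=wl('tool_tray',0);print(s['finger_gap'],s['ft_force'])
for d in masks_of('wrist','tool_tray')[:1]: print(d['conf'],d['at'],maskline(c,d['pixels'],18),maskline(c,d['pixels'],0))
cv2.imwrite('pics/w8.png',p)
```

```text
tcp [559.4  98.7 137.8] [179.8  -0.   90.3] 26.4
6.398884948132632 [-0.26589286  0.21896922 -0.94336614]
0.65 [98.2, 11.8] (array([431.6, 248.5]), array([ 20.5, 170.6]), 0.4, array([430.8, 249.3])) (array([422.9, 254.2]), array([ 21.9, 182.3]), 0.4, array([422., 255.]))
```

View pics/w8.png

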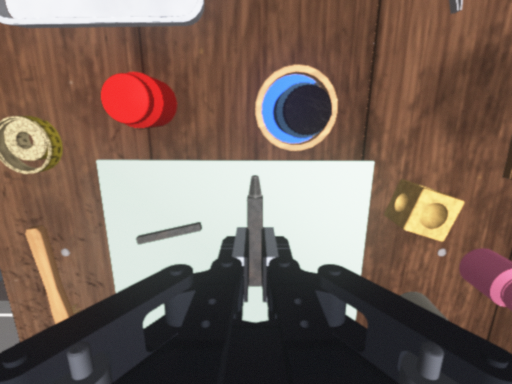

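The punch is gripped along the tool's x-axis, tip at (255,180), and the tray's near edge shows at the top, row 22. I carry it over the tray.

>>> step_arm --targets '[{"dp": [0.07, -0.06, 0], "angular": [0, 0, 0], "fingers": 1}, {"dp": [0.19, -0.16, 0], "angular": [0, 0, 0], "fingers": 1}, {"dp": [0.34, -0.29, 0], "angular": [0, 0, 0], "fingers": 1}, {"dp": [0.51, -0.43, 0], "angular": [0, 0, 0], "fingers": 1}, {"dp": [0.68, -0.57, 0], "angular": [0, 0, 0], "fingers": 1}, {"dp": [0.83, -0.7, 0], "angular": [0, 0, 0], "fingers": 1}, {"dp": [0.93, -0.79, 0], "angular": [0, 0, 0], "fingers": 1}, {"dp": [0.965, -0.8175, 0], "angular": [0, 0, 0], "fingers": 1}]'

```text
time: 27.55
tool_pos: [393.8, 292.1, 134.7]
tcp_rot: [-180.0, -0.0, 90.0]
ft_force: [0.1, 0.4, -0.5]
finger_gap: 6.7
grip_force: 49.0
```

>>> step_arm --targets '[{"dp": [0, 0, 0.08], "angular": [0, 0, 0], "fingers": 1}, {"dp": [0, 0, 0.19], "angular": [0, 0, 0], "fingers": 1}, {"dp": [0, 0, 0.3], "angular": [0, 0, 0], "fingers": 1}, {"dp": [0, 0, 0.42], "angular": [0, 0, 0], "fingers": 1}, {"dp": [0, 0, 0.52], "angular": [0, 0, 0], "fingers": 1}, {"dp": [0, 0, 0.6], "angular": [0, 0, 0], "fingers": 1}, {"dp": [0, 0, 0.645], "angular": [0, 0, 0], "fingers": 1}, {"dp": [0, 0, 0.657], "angular": [0, 0, 0], "fingers": 1}]'

```text
time: 28.55
tool_pos: [395.0, 290.7, 2.8]
tcp_rot: [-180.0, 0.0, 90.0]
ft_force: [0.5, -0.1, -0.5]
finger_gap: 6.6
grip_force: 49.0
```

>>> step_arm --targets '[{"dp": [0, 0, 0.003], "angular": [0, 0, 0], "fingers": 1}, {"dp": [0, 0, 0.003], "angular": [0, 0, 0], "fingers": 0.85}, {"dp": [0, 0, 0.003], "angular": [0, 0, 0], "fingers": 0.75}, {"dp": [0, 0, 0], "angular": [0, 0, 0], "fingers": 0.7}, {"dp": [0, 0, -0.03], "angular": [0, 0, 0], "fingers": 0.7}, {"dp": [0, 0, -0.1], "angular": [0, 0, 0], "fingers": 0.7}, {"dp": [0, 0, -0.2], "angular": [0, 0, 0], "fingers": 0.6}, {"dp": [0, 0, -0.32], "angular": [0, 0, 0], "fingers": 0.5}]'

```text
time: 29.55
tool_pos: [395.1, 291.1, 68.8]
tcp_rot: [180.0, -0.0, 90.0]
ft_force: [-0.2, 0.0, 0.8]
finger_gap: 42.4
grip_force: 0.0
```

>>> step_arm --targets '[{"dp": [0, 0, -0.13], "angular": [0, 0, 0.04], "fingers": 0.4}, {"dp": [-0.05, 0.02, -0.25], "angular": [0, 0, 0.09], "fingers": 0.3}, {"dp": [-0.15, 0.05, -0.35], "angular": [0, 0, 0.14], "fingers": 0.3}, {"dp": [-0.3, 0.1, -0.4], "angular": [0, 0, 0.19], "fingers": 0.3}, {"dp": [-0.47, 0.15, -0.43], "angular": [0, 0, 0.25], "fingers": 0.3}, {"dp": [-0.64, 0.2, -0.43], "angular": [0, 0, 0.31], "fingers": 0.3}, {"dp": [-0.82, 0.27, -0.43], "angular": [0, 0, 0.37], "fingers": 0.3}, {"dp": [-1.0, 0.37, -0.43], "angular": [0, 0, 0.4275], "fingers": 0.3}]'

```text
time: 30.55
tool_pos: [469.6, 90.0, 154.8]
tcp_rot: [180.0, -0.1, 12.7]
ft_force: [0.8, -0.1, -0.3]
finger_gap: 59.8
grip_force: 0.0
```

>>> step_arm --targets '[{"dp": [-0.02, 0.08, 0.02], "angular": [0, 0, -0.002], "fingers": 0.3}, {"dp": [-0.04, 0.16, 0.06], "angular": [0, 0, -0.002], "fingers": 0.3}, {"dp": [-0.049, 0.205, 0.15], "angular": [0, 0, -0.002], "fingers": 0.3}, {"dp": [-0.049, 0.2125, 0.29], "angular": [0, 0, -0.002], "fingers": 0.3}, {"dp": [-0.049, 0.2125, 0.44], "angular": [0, 0, -0.002], "fingers": 0.4}, {"dp": [-0.049, 0.2125, 0.59], "angular": [0, 0, -0.002], "fingers": 0.5}, {"dp": [-0.049, 0.2125, 0.7], "angular": [0, 0, -0.002], "fingers": 0.6}, {"dp": [-0.049, 0.2125, 0.743], "angular": [0, 0, -0.002], "fingers": 0.6}]'

```text
time: 31.55
tool_pos: [467.1, 47.7, 2.4]
tcp_rot: [-179.9, 0.2, 13.4]
ft_force: [0.5, -0.8, -0.5]
finger_gap: 34.0
grip_force: 0.0
```

>>> step_arm --targets '[{"dp": [0, 0, 0], "angular": [0, 0, 0], "fingers": 0.65}, {"dp": [0, 0, 0], "angular": [0, 0, 0], "fingers": 0.7}, {"dp": [0, 0, 0], "angular": [0, 0, 0], "fingers": 0.77}, {"dp": [0, 0, 0], "angular": [0, 0, 0], "fingers": 0.85}, {"dp": [0, 0, 0], "angular": [0, 0, 0], "fingers": 0.9}, {"dp": [0, 0, 0], "angular": [0, 0, 0], "fingers": 1}, {"dp": [0, 0, 0], "angular": [0, 0, 0], "fingers": 1}, {"dp": [0, 0, 0], "angular": [0, 0, 0], "fingers": 1}]' --newtons 50

```text
time: 32.55
tool_pos: [469.5, 47.5, 5.2]
tcp_rot: [180.0, -0.0, 13.4]
ft_force: [-3.5, 0.6, 5.2]
finger_gap: 5.8
grip_force: 50.7
```

>>> step_arm --targets '[{"dp": [0, 0, -0.06], "angular": [0, 0, 0], "fingers": 1}, {"dp": [0, 0, -0.15], "angular": [0, 0, -0.05], "fingers": 1}, {"dp": [0, 0, -0.26], "angular": [0, 0, -0.1], "fingers": 1}, {"dp": [0, -0.02, -0.37], "angular": [0, 0, -0.16], "fingers": 1}, {"dp": [0.01, -0.06, -0.48], "angular": [0, 0, -0.22], "fingers": 1}, {"dp": [0.015, -0.12, -0.58], "angular": [0, 0, -0.28], "fingers": 1}, {"dp": [0.02, -0.2, -0.63], "angular": [0, 0, -0.34], "fingers": 1}, {"dp": [0.026, -0.302, -0.65], "angular": [0, 0, -0.395], "fingers": 1}]'

```text
time: 33.55
tool_pos: [460.7, 107.7, 136.3]
tcp_rot: [179.9, -0.0, 84.8]
ft_force: [-0.6, -0.4, -1.1]
finger_gap: 6.1
grip_force: 50.0
```

Run:
```python
from h import *
s=sense();print(s['tool_pos'],s['tcp_rot'],s['finger_gap'],s['grip_force'])
```

```text
[460.73724833 107.74068032 136.33319562] [ 1.79892560e+02 -1.60590432e-02  8.48235868e+01] 6.120067333520458 50.03527522087097
```

>>> step_arm --targets '[{"dp": [0.1, -0.01, 0], "angular": [0, 0, -0.01], "fingers": 1}, {"dp": [0.22, -0.02, 0], "angular": [0, 0, -0.02], "fingers": 1}, {"dp": [0.36, -0.035, 0], "angular": [0, 0, -0.03], "fingers": 1}, {"dp": [0.5, -0.048, 0], "angular": [0, 0, -0.0305], "fingers": 1}, {"dp": [0.65, -0.062, 0], "angular": [0, 0, -0.0305], "fingers": 1}, {"dp": [0.79, -0.076, 0], "angular": [0, 0, -0.0305], "fingers": 1}, {"dp": [0.9, -0.087, 0], "angular": [0, 0, -0.0305], "fingers": 1}, {"dp": [0.936, -0.09, 0], "angular": [0, 0, -0.0305], "fingers": 1}]'

```text
time: 34.55
tool_pos: [460.1, 296.4, 135.0]
tcp_rot: [180.0, 0.0, 90.1]
ft_force: [0.5, 0.4, -0.5]
finger_gap: 6.0
grip_force: 50.0
```

>>> step_arm --targets '[{"dp": [0, 0, 0.08], "angular": [0, 0, 0], "fingers": 1}, {"dp": [0, 0, 0.19], "angular": [0, 0, 0], "fingers": 1}, {"dp": [0, 0, 0.3], "angular": [0, 0, 0], "fingers": 1}, {"dp": [0, 0, 0.42], "angular": [0, 0, 0], "fingers": 1}, {"dp": [0, 0, 0.52], "angular": [0, 0, 0], "fingers": 1}, {"dp": [0, 0, 0.6], "angular": [0, 0, 0], "fingers": 1}, {"dp": [0, 0, 0.645], "angular": [0, 0, 0], "fingers": 1}, {"dp": [0, 0, 0.657], "angular": [0, 0, 0], "fingers": 1}]'

```text
time: 35.55
tool_pos: [460.0, 295.1, 2.8]
tcp_rot: [-180.0, 0.0, 90.0]
ft_force: [-1.0, -1.2, 0.4]
finger_gap: 6.3
grip_force: 50.0
```

Release, lift, and back off toward −y for a look.

>>> step_arm --targets '[{"dp": [0, 0, 0.003], "angular": [0, 0, 0], "fingers": 1}, {"dp": [0, 0, 0.003], "angular": [0, 0, 0], "fingers": 0.85}, {"dp": [0, 0, 0.003], "angular": [0, 0, 0], "fingers": 0.75}, {"dp": [0, 0, 0], "angular": [0, 0, 0], "fingers": 0.7}, {"dp": [0, 0, -0.03], "angular": [0, 0, 0], "fingers": 0.7}, {"dp": [0, 0, -0.1], "angular": [0, 0, 0], "fingers": 0.7}, {"dp": [0, 0, -0.2], "angular": [0, 0, 0], "fingers": 0.6}, {"dp": [0, 0, -0.32], "angular": [0, 0, 0], "fingers": 0.5}]'

```text
time: 36.55
tool_pos: [460.2, 295.5, 68.8]
tcp_rot: [180.0, -0.0, 90.0]
ft_force: [0.1, 1.9, -1.1]
finger_gap: 43.0
grip_force: 0.0
```

>>> step_arm --targets '[{"dp": [0, 0, -0.1], "angular": [0, 0, 0], "fingers": 0}, {"dp": [0, 0, -0.22], "angular": [0, 0, 0], "fingers": 0}, {"dp": [0, 0.02, -0.36], "angular": [0, 0, 0], "fingers": 0}, {"dp": [-0.1, 0.05, -0.5], "angular": [0, 0, 0], "fingers": 0}, {"dp": [-0.22, 0.1, -0.64], "angular": [0, 0, 0], "fingers": 0}, {"dp": [-0.36, 0.15, -0.76], "angular": [0, 0, 0], "fingers": 0}, {"dp": [-0.48, 0.19, -0.8], "angular": [0, 0, 0], "fingers": 0}, {"dp": [-0.5, 0.2, -0.8], "angular": [0, 0, 0], "fingers": 0}]'

```text
time: 37.55
tool_pos: [501.3, 194.5, 229.6]
tcp_rot: [179.8, -0.0, 89.9]
ft_force: [0.4, -0.1, 0.5]
finger_gap: 85.6
grip_force: 0.0
```

Run:
```python
from h import *
c,p=wl('square_rod',0)
q=snapshot('scene')
cv2.imwrite('pics/w9.png',np.hstack([cv2.resize(p,(400,300)),cv2.resize(q[130:280,80:280],(400,300))]))
```

```text
tcp [501.3 194.5 229.6] [179.8  -0.   89.9] 37.55
pin square_rod 0.94 [221.  88.] [460.2 298.7]
```

View pics/w9.png

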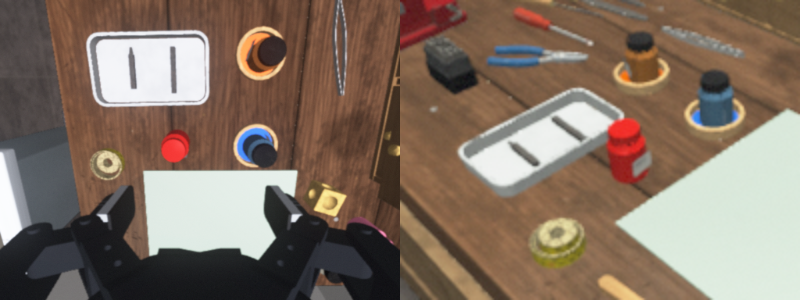

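Both punches lie flat on the tray floor at (133,70) and (173,70). Both jars stand upright in their matching stands at (266,50) and (258,148), the look-alikes are untouched, and the gripper is clear of everything.

```bash
python3 -c "
from bench import *
print(hand_in())"
```

```text
the job is handed in; nothing more can be done
None
```

The job is handed in at about 38 s of robot time: the orange and blue jars stand upright in their matching stands and both punches lie flat on the tray floor, as the last pictures show; I left the white jar, the brass block and the look-alikes alone.

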